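# Seat the flat-sided axle carrier in the gearbox housing

### The job

On the pit table stand three small metal axle carriers with upright stubs. Take the large one with a flat side by its stub, turn it so that its flat matches the flat wall of the D-shaped pocket in the gearbox housing, and lower it into the pocket until it sits fully home and upright, letting go only once it is down inside the pocket, not dropping it in from above. Leave the large fully round carrier and the small flat-sided carrier standing where they are.

Things in the scene. Friction and masses are not known exactly. Their poses are not given: they have to be found in the camera images.
- big_d_stub (a point): Large flat-sided carrier, loose: aluminium drum 26 mm high, 64 mm diameter, one side cut flat 14 mm from its axis, lower edge bevelled 5 mm; on top, on its axis, an upright steel stub 44 mm tall, 20 (x) by 16 mm (y): grip across the 16. 0.17-0.35 kg. Point: stub centre, 22 mm above the drum's top, 48 above its underside. z up, the flat faces -x, at the start up to 75 degrees off facing the robot.
- pocket (a point): D pocket of the fixed gearbox housing (black plate 176 x 112 mm, bright D ring 96 mm across, closed round gear cover beside it on +x, under 41 mm high). Point: pocket floor centre, on its axis, 24 mm under the ring's top; z up. Pocket 76 mm diameter, flat wall on -x 20 mm from axis, mouth bevelled 4: 6 mm play, 10 degrees, when axes match the carrier's. Seated, stub centre is 48 mm above this point.
- round_one_stub (a point): A carrier to leave alone: same size and stub as the large flat-sided one, but its drum is fully round, with no flat. This point is the centre of its stub, 48 mm above the table.
- small_d_stub (a point): A carrier to leave alone: the small flat-sided one, drum 40 mm in diameter and 20 mm high, stub 14 x 12 mm, 44 mm tall. This point is the centre of its stub, 42 mm above the table.
Not all that is in view belongs to the job. What is shaped like the part that bears big_d_stub but pink is not meant. Leave any blue look-alike of the part that bears pocket alone.

How it is judged (in metres and radians):
On the way:
1. the large flat-sided carrier is held in the fingers with its foot at least 5 mm down inside the pocket (contact force between the fingers and big_d above 0.5 N and z of big_d_stub in the frame of pocket below 0.067 m and horizontal distance between big_d_stub and pocket below 0.018 m), for 0.05 s.
At the end, for the whole second after the job is handed in: The large flat-sided carrier stands released and at rest in the D pocket: axis within 12 mm of the pocket's, down on the floor to within 3 mm, upright within 7 degrees, its flat within 25 degrees of the pocket's flat (horizontal distance between big_d_stub and pocket below 0.012 m and z of big_d_stub in the frame of pocket between 0.044 and 0.051 m and angle between big_d_stub's own z axis and vertical below 0.12 rad and angle between the x axis of big_d_stub and the x axis of pocket, either way round below 0.45 rad and linear speed of big_d below 0.02 m/s); the robot touches nothing.
It fails at once if the large round carrier or the small flat-sided carrier is shifted more than 30 mm (distance of any of round_one_stub, small_d_stub from where it was at the start of the episode above 0.03 m).
It also fails if it takes over 35 s, if anything falls off the work surface, if the arm or the gripper's body presses on something with over 40 N, if the wrist force passes 120 N, or if a joint passes its speed limit or range.

### The arm

A 6-joint arm with a two-finger parallel gripper is mounted at the origin on the work surface. World frame = base frame: x ahead of the robot, y to its left, z up, the work surface at z = 0. Lengths are in m, angles in degrees, forces in N, time in s.
With the tool pointing down it reaches from about 0.4 to 0.825 m from the base axis. Payload 7 kg.
Tool frame: the origin (TCP) lies at the very end of the fingers, on their centre line; the grasp point (between the pads) lies 19 mm behind it; z points along the fingers, y is the line along which they close (so a half turn about z gives the same grasp; the last joint's range is limited). The gripper opens to 88 mm and grips with 3 to 60 N. Pads are 19 mm wide; open, the fingers measure 130 mm over their backs; the gripper's body (78 mm by 193 mm) begins 47 mm behind the grasp point.
Start: joints at [16.507, 20.546, 0.682, 0, -70.136, -16.507], TCP at [0.675, -0, 0.227] pointing down, gripper open.
Joint ranges: [-176.03, 176.03], [-82.01, 121.73], [-58.28, 71.71], [-173.87, 95.51], [-174.79, -0.11], [-173.66, 173.66]. Speed limits (degrees/s): [136.94, 136.94, 172.46, 180, 180, 180].

### API

Orientations are given as [roll, pitch, yaw] about the fixed x, y, z axes, in that order (R = Rz(yaw) Ry(pitch) Rx(roll)).
In Python, from plant import get_state, capture, close_job, regions_of gives the robot as it stands.
- The arm moves only by the tool jog_arm, never from a script. Its argument "moves" is a list of rows, each a list of 3 entries, a list of its own where there are three numbers: the shift along the tool's x, y, z in cm, then the turn about the tool's z in degrees, then the finger opening in cm, from 0 to 8.76. A call has 1 to 12 rows; each row shifts and turns the commanded pose from where the row before left it, along the tool's axes as they then stand; what a row does not reach is not made up. A row lasts 1/8 s, in which the tool goes at most 62.5 mm and 10.7 degrees, less where a joint would pass 70% of its speed; a pose out of reach is approached as far as the arm can. A call is refused whole if a number of a shift passes 6.25 or a number of a turn 10.7, either way. A call with a gripper value outside its range is refused whole. The fingers move at their own pace and stop on an object; "newtons" is the grip in N (left out, the last holds). Time passes only in rows, so rows that do not move let the fingers close. It gives the time, the measured TCP pose, the force, the opening and the grip force at its end, in the units of the state.
- get_state(): the state, without advancing time (a new reading comes with each control period).
- capture(name): name is "scene" or "side" or "wrist"; returns a dict with "pixels" (480x640x3 uint8, blue, green, red), "mtx" (3x3 intrinsics, pixels), "world_from_camera" (4x4, takes a point from camera to world coordinates); the wrist camera has in their place "hand_eye" (4x4, takes a point from camera to tool coordinates, whose origin is the TCP and whose axes are the flange's). Camera axes: x right, y down, z forward; pixel columns grow to the right and rows downward; lengths in m; the calibration is good to about 2 mm. The wrist camera is an equidistant fisheye: a pixel r from the principal point sees the ray r / f radians off the axis. A picture is of the moment at which its call begins: read the wrist's pose just before it. There is no depth.
- close_job(): hands the job in; it is judged then, once.
Trained networks look in a picture, given as the dict that the camera call returned (one of the last four; its "shot" number tells which), for a name from the list of things; names that differ only in an ending like _2 or _b are one class to them, and where a whole thing is asked for, a point or a joint stands for the part that bears it (a point fixed in the world has none). Each returns a list of dicts, best first, with "confidence" (0 to 1); they miss things now and then, are a little off and sometimes report something else, mostly with a low value. They report only what shows in the picture. A call takes as long as a camera call. They do not tell look-alikes from the thing itself.
- regions_of(picture, thing): "pixels" (480x640 bool, what is visible of it) and "pixel" ([column, row] in pixels, amid what is visible of it).
The state is a dict: "time_s": time; "joints": joint angles; "qd": joint speeds; "joint_torque": joint torques, N m; "tcp_pos": TCP position; "eef_rot": TCP orientation; "contact_force": force on the tool from outside, world axes, zero at the start; "moment": the same for the moment, N m; "gripper_width": finger opening in m; "gripper_force": force on a finger pad.
Only numpy, scipy, OpenCV 4.12 (cv2) and the standard library are available. Lean on these libraries where they do the work, as an engineer would, in place of code of your own. Each camera call takes 0.05 s, during which the arm holds its last target. There are 200 camera calls.

## Working session

There is one attempt and no reset: what is moved stays moved. The work goes in short steps, Python scripts to look and compute and a tool call to move; the robot and the scene stay as the last step left them, time stands still between calls to the robot, and variables do not carry over. Pictures are saved under pics/ and viewed, at most 10 in all, crops included, and the job is handed in when it is done.

Besides the shell and the picture viewer there is one more tool, called by a JSON object that holds its "op" and its "data". jog_arm: Moves the arm, as the interface text tells. Its arguments: {"type":"object","properties":{"moves":{"type":"array"},"newtons":{"type":"number"}},"required":["moves"]}

```bash
mkdir -p pics
cat > h.py <<'E'
import numpy as np, cv2
from plant import get_state, capture, close_job, regions_of
def ray(p,uv):
    K=p["mtx"];T=np.array(p["world_from_camera"])
    d=T[:3,:3]@np.linalg.inv(K)@np.array([uv[0],uv[1],1.]);return T[:3,3],d
def onz(p,uv,z):
    o,d=ray(p,uv);return o+d*(z-o[2])/d[2]
def proj(p,X):
    T=np.linalg.inv(np.array(p["world_from_camera"]));c=T[:3,:3]@np.asarray(X)+T[:3,3];u=np.array(p["mtx"])@c;return u[:2]/u[2]
E
python3 - <<'E'
from h import *
s=get_state();print(s["time_s"],s["tcp_pos"],s["eef_rot"])
for n in ["scene","side"]:
    p=capture(n);cv2.imwrite(f"pics/{n}0.png",p["pixels"]);print(n,np.round(np.array(p["world_from_camera"]),3).tolist())
    for t in ["big_d_stub","pocket","round_one_stub","small_d_stub"]:
        for r in regions_of(p,t)[:4]:
            ys,xs=np.nonzero(r["pixels"])
            print(t,round(r["confidence"],2),np.round(r["pixel"]),xs.min(),xs.max(),ys.min(),ys.max(),np.round(onz(p,r["pixel"],.03),3))
E
```

```text
0.0 [ 6.74492927e-01 -4.91158114e-05  2.25606273e-01] [ 1.79902021e+02 -1.08210412e-02 -9.00059145e+01]
scene [[0.156, 0.706, -0.69, 1.115], [0.988, -0.102, 0.119, -0.03], [0.013, -0.701, -0.714, 0.665], [0.0, 0.0, 0.0, 1.0]]
big_d_stub 0.88 [127. 270.] 110 147 249 288 [ 0.525 -0.283  0.03 ]
big_d_stub 0.75 [125. 242.] 109 141 218 255 [ 0.451 -0.296  0.03 ]
pocket 0.82 [516. 306.] 455 573 261 355 [0.709 0.4   0.03 ]
pocket 0.75 [387. 294.] 335 437 249 336 [0.651 0.181 0.03 ]
round_one_stub 0.68 [246. 234.] 241 257 211 247 [ 0.46  -0.059  0.03 ]
round_one_stub 0.36 [386. 293.] 335 438 249 338 [0.647 0.18  0.03 ]
small_d_stub 0.7 [200. 322.] 190 213 306 337 [ 0.663 -0.147  0.03 ]
side [[0.892, -0.229, 0.391, 0.083], [-0.453, -0.472, 0.757, -0.862], [0.011, -0.851, -0.524, 0.712], [0.0, 0.0, 0.0, 1.0]]
big_d_stub 0.65 [388. 367.] 372 407 341 384 [ 0.511 -0.293  0.03 ]
big_d_stub 0.65 [352. 391.] 336 368 364 408 [ 0.427 -0.313  0.03 ]
pocket 0.77 [304. 191.] 271 339 177 212 [0.673 0.383 0.03 ]
pocket 0.74 [319. 233.] 280 359 213 259 [0.606 0.162 0.03 ]
round_one_stub 0.74 [293. 299.] 278 309 279 316 [ 0.443 -0.046  0.03 ]
small_d_stub 0.55 [410. 302.] 400 420 283 310 [ 0.65  -0.157  0.03 ]
```

View pics/scene0.png

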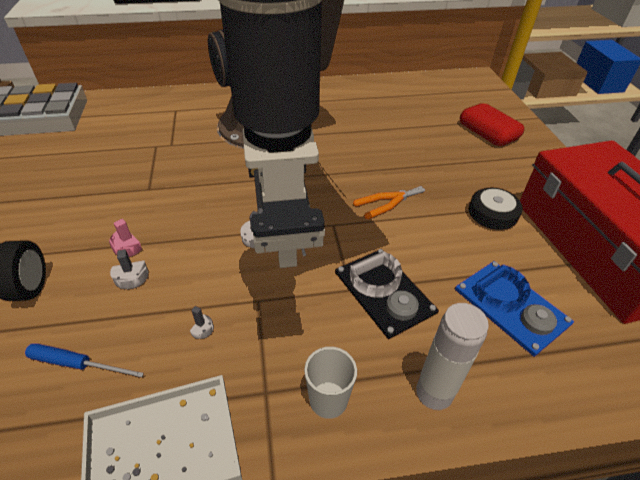

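View pics/side0.png

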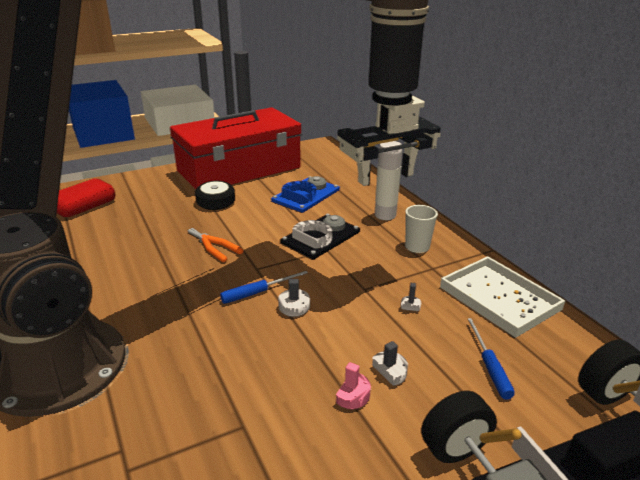

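The scene view shows the real carrier at (127,270) with the pink one just behind it at (125,240). The black housing has its D ring at about (377,275) and its cover at (403,303). Next I zoom in on the carrier and the housing.

Run:
```python
import cv2,numpy as np
a=cv2.imread("pics/scene0.png");b=cv2.imread("pics/side0.png")
def c(i,x,y,w,h):return cv2.resize(i[y:y+h,x:x+w],(400,300),interpolation=cv2.INTER_CUBIC)
cv2.imwrite("pics/crops.png",np.vstack([np.hstack([c(a,95,235,80,60),c(b,350,330,80,60)]),np.hstack([c(a,326,244,120,90),c(b,270,204,100,75)])]))
```

```text
(no output)
```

View pics/crops.png

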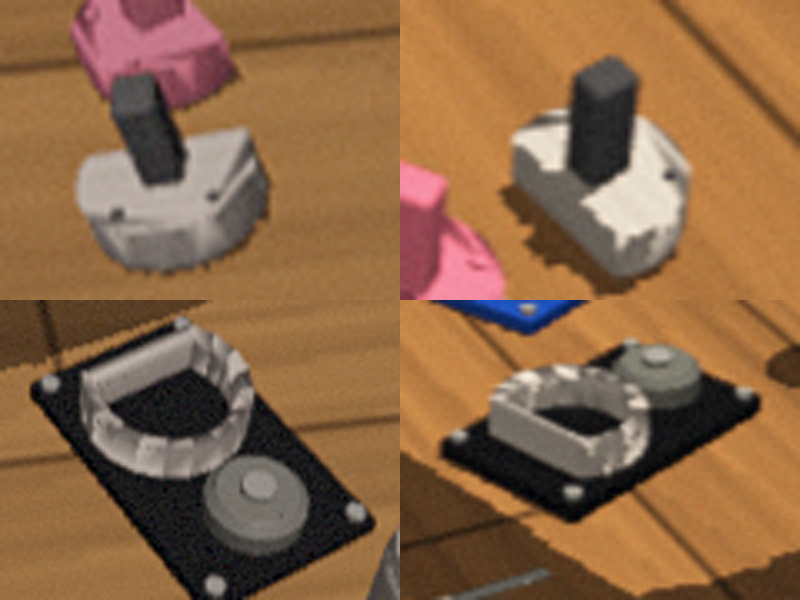

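The top row shows the carrier with its flat facing back towards the pink part. The bottom row shows the housing with the D flat at its -x end. Both views are clear enough to triangulate.

Run:
```python
from h import *
a=capture("scene");b=capture("side")
def tri(u,v):
    o1,d1=ray(a,u);o2,d2=ray(b,v);t=np.linalg.lstsq(np.c_[d1,-d2],o2-o1,rcond=None)[0]
    p,q=o1+d1*t[0],o2+d2*t[1];return (p+q)/2,np.linalg.norm(p-q)
S=[((341,268.9),(313.25,251.75)),((380.6,251.5),(284.75,238.25)),((432.8,307.3),(327.75,215.25)),((390.5,329.5),(356,227.5))]
P=[]
for u,v in S:
    x,e=tri(u,v);P.append(x);print("screw",np.round(x,4),round(e,4))
P=np.array(P);f=P[2:].mean(0)-P[:2].mean(0);print("plate yaw",np.degrees(np.arctan2(f[1],f[0])),"ctr",P.mean(0))
g=P[1]-P[0];h=P[2]-P[3];print([np.degrees(np.arctan2(-k[0],k[1])) for k in(g,h)],np.linalg.norm(f),np.linalg.norm(g),np.linalg.norm(h))
print("top",tri((122.4,252.6),(391.2,344.4)))
print("base",tri((127.6,269.4),(390,364)))
for p,U in((a,((112,267),(145,261))),(b,((373,358),(394.4,377)))):
    q=[onz(p,u,.026) for u in U];g=q[1]-q[0];print(np.round(q,4).tolist(),np.linalg.norm(g),np.degrees(np.arctan2(g[1],g[0])))
for p,u,z in((a,(122.4,252.6),.07),(a,(127.6,269.4),.026),(b,(391.2,344.4),.07),(b,(390,364),.026)):print(onz(p,u,z))
```

```text
screw [0.5677 0.1152 0.015 ] 0.0
screw [0.5333 0.2027 0.0137] 0.001
screw [0.6805 0.2597 0.0141] 0.0016
screw [0.7146 0.1719 0.0143] 0.0016
plate yaw 21.138719019282657 ctr [0.62401706 0.18736487 0.01426512]
[np.float64(21.437002678865852), np.float64(21.250645789968548)] 0.1576397032037243 0.09396862648219487 0.09426146940146307
top (array([ 0.51911253, -0.28125255,  0.0695768 ]), np.float64(0.0019360240452104412))
base (array([ 0.51992744, -0.28367874,  0.0254612 ]), np.float64(0.00035386544233227414))
[[0.5099, -0.313, 0.026], [0.5033, -0.2536, 0.026]] 0.05975982983285997 96.39119206278967
[[0.5009, -0.2584, 0.026], [0.5094, -0.3138, 0.026]] 0.05601575633235478 -81.28206444301753
[ 0.51869223 -0.28045678  0.07      ]
[ 0.52028072 -0.28334906  0.026     ]
[ 0.51921728 -0.28260802  0.07      ]
[ 0.51966153 -0.28430496  0.026     ]
```

{"op": "jog_arm", "data": {"moves": [[[2.8,1.55,0],0,5],[[2.8,1.55,0],0,5],[[2.8,1.55,0],0,5],[[2.8,1.55,0],0,5],[[2.8,1.55,0],0,5],[[2.8,1.55,0],0,5],[[2.8,1.55,0],0,5],[[2.8,1.55,0],0,5],[[2.8,1.55,0],0,5],[[2.8,1.55,0],0,5]], "newtons": 25}}

```text
time_s: 1.85
tcp_pos: [0.5185, -0.2815, 0.2269]
eef_rot: [-180.0, -0.0, -90.0]
contact_force: [-0.7, 0.0, 0.2]
gripper_width: 0.05
gripper_force: 0.0
```

{"op": "jog_arm", "data": {"moves": [[[0,0,0],8.25,5],[[0,0,0],8.25,5],[[0,0,0],8.25,5],[[0,0,0],8.25,5],[[0,0,0],8.25,5],[[0,0,0],8.25,5],[[0,0,0],8.25,5],[[0,0,0],8.25,5],[[0,0,0],8.25,5],[[0,0,0],8.25,5],[[0,0,0],0,5]]}}

```text
time_s: 3.22
tcp_pos: [0.5192, -0.2805, 0.2267]
eef_rot: [-180.0, 0.0, -172.5]
contact_force: [-0.3, 1.1, -0.1]
gripper_width: 0.05
gripper_force: 0.0
```

```bash
cat >> h.py <<'E'
from scipy.spatial.transform import Rotation as R
def cam(p,s):
    T=np.eye(4);T[:3,:3]=R.from_euler('xyz',s["eef_rot"],degrees=True).as_matrix();T[:3,3]=s["tcp_pos"];return T@np.array(p["hand_eye"])
def wproj(p,s,X):
    T=np.linalg.inv(cam(p,s));c=T[:3,:3]@np.asarray(X,float)+T[:3,3];K=np.array(p["mtx"])
    r=np.hypot(c[0],c[1]);th=np.arctan2(r,c[2]);return np.array([K[0,2]+K[0,0]*th*c[0]/r,K[1,2]+K[1,1]*th*c[1]/r])
def pl(img,pts,col,closed=True):
    cv2.polylines(img,[np.int32(np.round(np.array(pts)*8))],closed,col,1,cv2.LINE_AA,3)
def dshape(x,y,yaw,r,f,z):
    t0=np.arccos(-f/r);t=np.linspace(-t0,t0,60)
    c,s_=np.cos(np.radians(yaw)),np.sin(np.radians(yaw))
    return [(x+r*(np.cos(k)*c-np.sin(k)*s_),y+r*(np.cos(k)*s_+np.sin(k)*c),z) for k in t]
E
python3 - <<'E'
from h import *
s=get_state();p=capture("wrist");print(s["time_s"],s["tcp_pos"],s["eef_rot"],s["joints"]);im=p["pixels"].copy()
pl(im,[wproj(p,s,q) for q in dshape(.519,-.282,7.5,.032,.014,.026)],(0,255,0))
a=np.radians(7.5);c,d=np.cos(a),np.sin(a)
pl(im,[wproj(p,s,(.519+u*c-v*d,-.282+u*d+v*c,.07)) for u,v in((.01,.008),(-.01,.008),(-.01,-.008),(.01,-.008))],(0,255,255))
o=capture("scene")
cv2.imwrite("pics/scene1.png",o["pixels"])
i2=o["pixels"].copy()
w=np.radians(21.2);P=np.array([.624,.1874])
for off in(.032,.04):
  q=P-off*np.array([np.cos(w),np.sin(w)])
  pl(i2,[proj(o,k) for k in dshape(*q,21.2,.038,.020,.036)],(0,255,0) if off==.04 else (0,0,255))
i2=cv2.resize(i2[234:342,320:464],(640,480),interpolation=cv2.INTER_CUBIC)
cv2.imwrite("pics/w1.png",cv2.resize(np.hstack([cv2.resize(im,(640,480)),i2]),(800,300),interpolation=cv2.INTER_AREA))
E
```

```text
3.225 [ 0.5192144  -0.28049774  0.22674293] [-1.79996274e+02  9.71562415e-03 -1.72475690e+02] [-9.41285725e+00  1.26037494e+01 -1.03933667e+01  7.97246205e-04
 -6.69925043e+01 -7.30631449e+01]
```

View pics/w1.png

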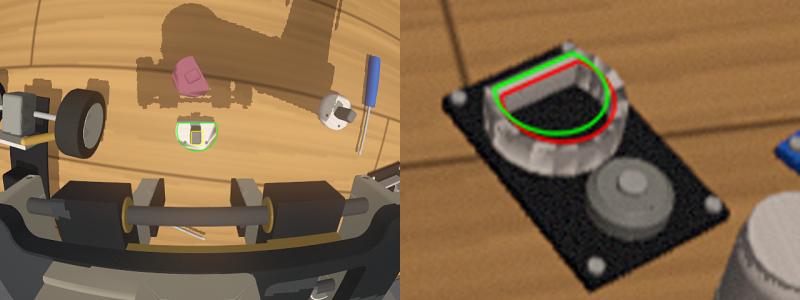

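The green outline lies on the carrier's drum and the yellow one on its stub, at about (196,133). The pocket's position along the plate lies between the red and green outlines, nearer red. I'll refine that later. Next I descend and grip.

{"op": "jog_arm", "data": {"moves": [[[0,-0.15,2.5],0,5],[[0,0,2.5],0,5],[[0,0,2.5],0,5],[[0,0,2.5],0,5],[[0,0,2.5],0,5],[[0,0,2.5],0,5],[[0,0,2.0],0,5],[[0,0,1.5],0,5],[[0,0,0.8],0,5],[[0,0,0],0,5]]}}

```text
time_s: 4.58
tcp_pos: [0.52, -0.2815, 0.0333]
eef_rot: [180.0, -0.0, -172.5]
contact_force: [-1.0, -0.0, 1.2]
gripper_width: 0.05
gripper_force: 0.0
```

{"op": "jog_arm", "data": {"moves": [[[0,0,0],0,1],[[0,0,0],0,1],[[0,0,0],0,1],[[0,0,0],0,1],[[0,0,0],0,1],[[0,0,0],0,1]], "newtons": 35}}

```text
time_s: 5.32
tcp_pos: [0.5204, -0.2817, 0.0339]
eef_rot: [-180.0, 0.0, -172.5]
contact_force: [0.8, -1.3, 2.6]
gripper_width: 0.0158
gripper_force: 35.0
```

{"op": "jog_arm", "data": {"moves": [[[0,0,-1],0,1],[[0,0,-2],0,1],[[0,0,-2.5],0,1],[[0,0,-2.5],0,1],[[0,0,-2.5],0,1],[[0,0,-2],0,1],[[0,0,-0.5],0,1]]}}

```text
time_s: 6.2
tcp_pos: [0.5204, -0.2814, 0.1648]
eef_rot: [-180.0, 0.1, -172.5]
contact_force: [-0.3, -0.0, -4.7]
gripper_width: 0.0161
gripper_force: 35.0
```

{"op": "jog_arm", "data": {"moves": [[[-0.5,1.6,0],0,1],[[-0.9,3.2,0],0,1],[[-1,3.2,0],0,1],[[-1,3.2,0],0,1],[[-1,3.2,0],0,1],[[-1,3.2,0],0,1],[[-1,3.2,0],0,1],[[-1,3.2,0],0,1],[[-1,3.2,0],0,1],[[-0.9,3.2,0],0,1],[[-0.5,1.6,0],0,1],[[0,0,0],0,1]]}}

```text
time_s: 7.7
tcp_pos: [0.575, 0.0497, 0.1626]
eef_rot: [-180.0, -0.1, -172.4]
contact_force: [0.0, 0.1, -2.6]
gripper_width: 0.0161
gripper_force: 35.0
```

{"op": "jog_arm", "data": {"moves": [[[0,0,0],-6.85,1],[[0,0,0],-6.85,1],[[0,0,0],0,1],[[0,0,0],0,1]]}}

```text
time_s: 8.2
tcp_pos: [0.5753, 0.0481, 0.1634]
eef_rot: [180.0, -0.0, -159.0]
contact_force: [0.4, 0.1, -4.0]
gripper_width: 0.0156
gripper_force: 35.0
```

Run:
```python
from h import *
s=get_state();p=capture("wrist");print(s["time_s"],s["tcp_pos"],s["eef_rot"],s["gripper_width"]);im=p["pixels"].copy()
o=capture("scene");b=capture("side");np.savez("m.npz",w=im)
w=np.radians(21.2);P=np.array([.624,.1874]);e=np.array([np.cos(w),np.sin(w)])
i2=o["pixels"].copy();i3=b["pixels"].copy()
for off,col in((.036,(0,255,0)),(.032,(0,0,255))):
  for i,f in((im,lambda k:wproj(p,s,k)),(i2,lambda k:proj(o,k)),(i3,lambda k:proj(b,k))):
    pl(i,[f(k) for k in dshape(*(P-off*e),21.2,.038,.02,.036)],col)
c=[int(v) for v in wproj(p,s,(*(P-.034*e),.03))];print(c)
x=max(0,min(c[0]-60,520));y=max(0,min(c[1]-45,390))
r=lambda i:cv2.resize(i,(400,300),interpolation=cv2.INTER_CUBIC)
cv2.imwrite("pics/w2.png",np.vstack([np.hstack([r(im),r(im[y:y+90,x:x+120])]),np.hstack([r(i2[240:330,325:445]),r(i3[204:279,270:370])])]))
```

```text
8.2 [0.57528076 0.04806402 0.16337228] [ 1.79996637e+02 -2.74366468e-02 -1.58980536e+02] 0.015607677330816012
[441, 294]
```

View pics/w2.png

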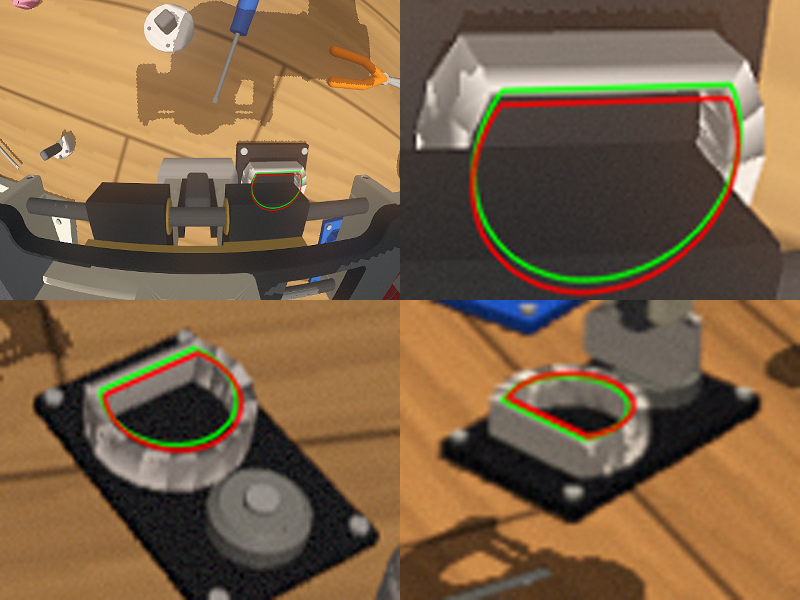

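The wrist view looks over the flat's outer face, and the pocket outlines fit in all three views to within a few mm. I'll pin down the remaining offset with a silhouette fit.

Run:
```python
from h import *
from scipy.optimize import minimize
w=np.radians(21.2);P=np.array([.624,.1874]);e=np.array([np.cos(w),np.sin(w)]);n=np.array([-e[1],e[0]])
V=[]
outs=[]
for nm in("scene","side"):
    p=capture(nm);im=p["pixels"];hsv=cv2.cvtColor(im,cv2.COLOR_BGR2HSV)
    m=((hsv[...,1]<70)&(hsv[...,2]>(105 if nm=="scene" else 105))).astype(np.uint8)
    roi=np.zeros_like(m);hull=cv2.convexHull(np.float32([proj(p,k) for k in dshape(*(P-.034*e),21.2,.055,.036,.012)+dshape(*(P-.034*e),21.2,.055,.036,.045)]))
    cv2.fillConvexPoly(roi,np.int32(hull),1);m&=roi
    k,l,st,_=cv2.connectedComponentsWithStats(m);i=1+np.argmax(st[1:,4]);c=(l==i)
    y,x=np.nonzero(c);h=cv2.convexHull(np.float32(np.c_[x,y]));print(nm,c.sum(),x.min(),x.max(),y.min(),y.max())
    big=np.zeros((480*4,640*4),np.uint8);cv2.fillConvexPoly(big,np.int32(h*4),1);V.append((p,big))
    outs.append((p,im.copy(),h))
def sil(p,q):
    off,lat,zt,f=q;c=P-off*e+lat*n
    return cv2.convexHull(np.float32([proj(p,k) for z in(.012,zt) for k in dshape(*c,21.2,.048,f,z)]))
def cost(q,vs):
    t=0
    for p,b in vs:
        g=np.zeros_like(b);cv2.fillConvexPoly(g,np.int32(sil(p,q)*4),1);t+=1-(g&b).sum()/(g|b).sum()
    return t
for vs in(V,V[:1],V[1:]):
    r=minimize(cost,[.034,0,.036,.028],args=(vs,),method="Nelder-Mead",options=dict(initial_simplex=np.array([.034,0,.036,.028])+np.vstack([np.zeros(4),np.diag([.005,.004,.005,.005])]),maxfev=250));print(np.round(r.x,4),r.fun)
    if vs is V:
        best=r.x;print("centre",P-best[0]*e+best[1]*n)
t=[]
for p,im,h in outs:
    pl(im,sil(p,best).reshape(-1,2),(0,255,0));pl(im,h.reshape(-1,2),(0,0,255))
    c=proj(p,(*(P-.034*e),.03)).astype(int);t.append(cv2.resize(im[c[1]-33:c[1]+33,c[0]-33:c[0]+33],(396,396),interpolation=cv2.INTER_CUBIC))
cv2.imwrite("pics/fit.png",np.hstack(t))
```

```text
scene 1018 351 400 249 296
side 698 293 333 220 247
[ 0.0326 -0.0003  0.0361  0.0302] 0.1534859095642156
centre [0.59370822 0.17529874]
[0.0335 0.0005 0.0346 0.0339] 0.05773672055427248
[0.0283 0.0015 0.0332 0.0304] 0.03303108808290156
```

View pics/fit.png

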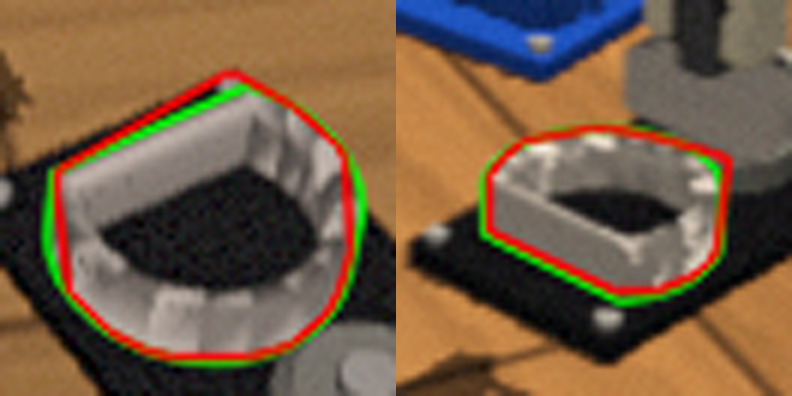

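{"op": "jog_arm", "data": {"moves": [[[-0.6,1.1,0],0,1],[[-1.2,2.2,0],0,1],[[-1.4,2.3,0],0,1],[[-1.4,2.3,0],0,1],[[-1.2,2.2,0],0,1],[[-0.6,1.1,0],0,1],[[0,0,0],0,1],[[0,0,0],0,1]]}}

```text
time_s: 9.45
tcp_pos: [0.5945, 0.1756, 0.1634]
eef_rot: [-180.0, -0.0, -158.8]
contact_force: [0.2, -1.3, -3.7]
gripper_width: 0.0159
gripper_force: 35.0
```

{"op": "jog_arm", "data": {"moves": [[[0,0,1.5],0,1],[[0,0,2],0,1],[[0,0,1.5],0,1],[[0,0,1],0,1],[[0,0,0.5],0,1],[[0,0,0],0,1],[[0,0,0],0,1]]}}

```text
time_s: 10.32
tcp_pos: [0.5951, 0.1763, 0.0992]
eef_rot: [180.0, 0.1, -158.8]
contact_force: [-1.0, 0.2, -3.8]
gripper_width: 0.0157
gripper_force: 35.0
```

Run:
```python
from h import *
s=get_state();print(s["time_s"],s["tcp_pos"],s["eef_rot"],s["gripper_width"])
t=[]
a=np.radians(21.2)
ax=np.array(s["tcp_pos"])+.0012*np.array([-.934,-.358,0]);zb=s["tcp_pos"][2]-.0339
for nm in("scene","side"):
    p=capture(nm);im=p["pixels"].copy()
    pl(im,[proj(p,k) for k in dshape(ax[0],ax[1],21,.032,.014,zb+.026)],(0,255,0))
    pl(im,[proj(p,k) for k in dshape(ax[0],ax[1],21,.027,.009,zb)],(0,255,255))
    pl(im,[proj(p,k) for k in dshape(.5937,.1753,21.2,.042,.024,.036)],(0,0,255))
    c=proj(p,(.5937,.1753,.06)).astype(int);t.append(cv2.resize(im[c[1]-45:c[1]+45,c[0]-45:c[0]+45],(400,400),interpolation=cv2.INTER_CUBIC))
cv2.imwrite("pics/pre.png",np.hstack(t))
```

```text
10.325 [0.59514914 0.17634765 0.09915189] [ 1.79995180e+02  6.14174938e-02 -1.58789201e+02] 0.015718273521301587
```

View pics/pre.png

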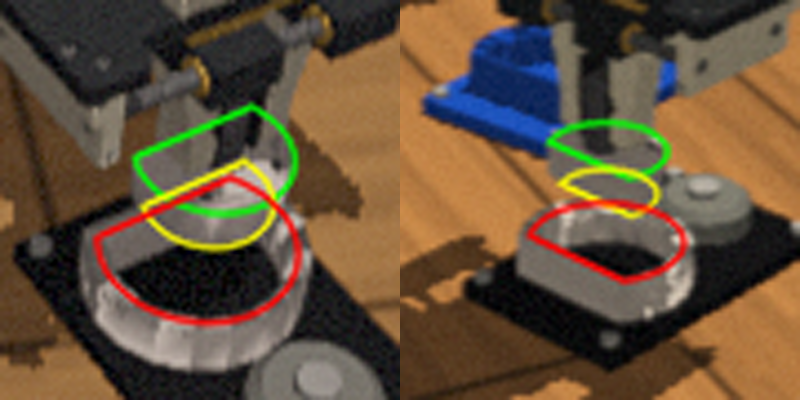

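The carrier hangs level above the pocket. Its modelled outlines match the picture, and its flat is parallel to the pocket flat. I lower it in stages.

{"op": "jog_arm", "data": {"moves": [[[0,0,0.8],0,1],[[0,0,0.8],0,1],[[0,0,0.8],0,1],[[0,0,0.6],0,1],[[0,0,0.5],0,1],[[0,0,0.3],0,1],[[0,0,0],0,1]]}}

```text
time_s: 11.3
tcp_pos: [0.5947, 0.1761, 0.0604]
eef_rot: [-180.0, -0.0, -158.8]
contact_force: [0.1, -0.4, -3.8]
gripper_width: 0.0158
gripper_force: 35.0
```

No contact yet, with about 14.5 mm to go.

{"op": "jog_arm", "data": {"moves": [[[0,0,0.3],0,1],[[0,0,0.3],0,1],[[0,0,0.3],0,1],[[0,0,0.2],0,1],[[0,0,0.1],0,1],[[0,0,0],0,1]]}}

```text
time_s: 12.05
tcp_pos: [0.5947, 0.1761, 0.0485]
eef_rot: [-180.0, -0.0, -158.8]
contact_force: [0.1, -0.3, -2.8]
gripper_width: 0.0157
gripper_force: 35.0
```

{"op": "jog_arm", "data": {"moves": [[[0,0,0.1],0,1],[[0,0,0.1],0,1],[[0,0,0],0,1]]}}

```text
time_s: 12.42
tcp_pos: [0.5947, 0.1761, 0.0465]
eef_rot: [180.0, -0.0, -158.8]
contact_force: [0.3, -1.1, -2.8]
gripper_width: 0.0156
gripper_force: 35.0
```

{"op": "jog_arm", "data": {"moves": [[[0,0,0.1],0,1],[[0,0,0.05],0,1],[[0,0,0],0,1],[[0,0,0],0,1]]}}

```text
time_s: 12.92
tcp_pos: [0.5949, 0.1761, 0.0458]
eef_rot: [-180.0, 0.0, -158.8]
contact_force: [-2.5, -0.5, 5.8]
gripper_width: 0.016
gripper_force: 35.0
```

It touches the floor at the predicted height (TCP z 0.0458). I release and back off upwards.

{"op": "jog_arm", "data": {"moves": [[[0,0,0],0,2.5],[[0,0,0],0,4.5],[[0,0,0],0,5],[[0,0,0],0,5],[[0,0,0],0,5]]}}

```text
time_s: 13.55
tcp_pos: [0.5948, 0.1761, 0.045]
eef_rot: [-180.0, 0.0, -158.8]
contact_force: [-0.6, 0.9, -0.2]
gripper_width: 0.0498
gripper_force: 0.0
```

{"op": "jog_arm", "data": {"moves": [[[0,0,-0.7],0,5],[[0,0,-2],0,5],[[0,0,-2.5],0,5],[[0,0,-2.5],0,5],[[0,0,-2.5],0,5],[[0,0,-2],0,5],[[0,0,-1],0,5],[[0,0,0],0,5],[[0,0,0],0,5]]}}

```text
time_s: 14.68
tcp_pos: [0.5942, 0.1759, 0.1761]
eef_rot: [180.0, -0.1, -158.8]
contact_force: [-0.6, 0.2, 0.7]
gripper_width: 0.0497
gripper_force: 0.0
```

Run:
```python
from h import *
s=get_state();print(s["time_s"],s["tcp_pos"],s["contact_force"])
t=[]
for nm in("scene","side"):
    p=capture(nm);im=p["pixels"].copy()
    pl(im,[proj(p,k) for k in dshape(.5937,.1757,21,.032,.014,.038)],(0,255,0))
    c=proj(p,(.5937,.1753,.05)).astype(int);t.append(cv2.resize(im[c[1]-40:c[1]+40,c[0]-40:c[0]+40],(400,400),interpolation=cv2.INTER_CUBIC))
cv2.imwrite("pics/end.png",np.hstack(t))
```

```text
14.675 [0.59423534 0.17590212 0.17614604] [-0.61989126  0.16087815  0.74947984]
```

View pics/end.png

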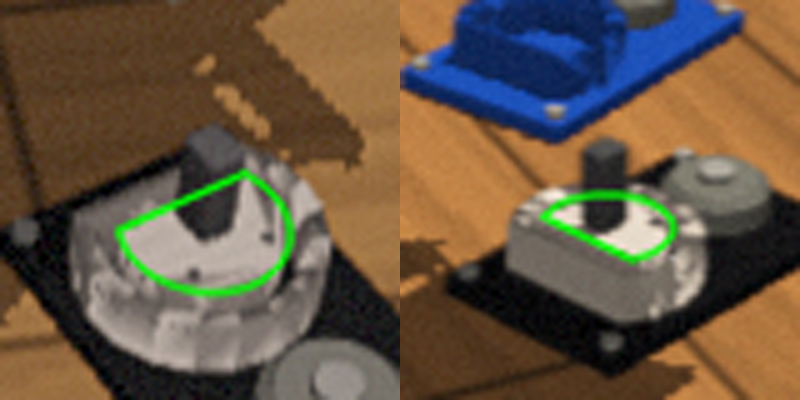

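The carrier sits flush and upright inside the ring, and the predicted seated outline matches it in both views. I hand in.

```bash
python3 -c "
from plant import close_job
print(close_job())"
```

```text
the job is handed in; nothing more can be done
None
```

The large flat-sided carrier is seated upright in the D pocket with its flat matched to the wall, released only after it touched the floor; I never touched the other two carriers, and the job was handed in at about 15 s (no verdict was returned).

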